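Open the hidden catch of a steel document box

TASK

On the sale-room shelf stand two grey steel document boxes. On the one with the orange tab, push the tab along its rails as far as it goes so that the hidden recess is uncovered, then reach down into the recess and press the brass catch all the way down so that the orange drawer comes out. Leave the cover of the blue-tabbed box alone.

Things in the scene. Friction and masses are not known exactly. Their poses are not given: they have to be found in the camera images.
- box_catch_top (a point): Centre of the top of the brass catch, 50 (x) by 64 mm (y), in a recess 56 by 70 mm in the top of the orange-tabbed box, under the cover. Axes: x from the box's front to its back, y the way the cover opens, z up. At rest 12 mm below the box's top face, 98 mm above the shelf. Pressed, it sinks 12 mm against about 4 N and stays down. Rails 5 mm high stand 34 mm off in x on either side.
- box_cover (a joint): Steel plate on the box's top, 66 (x) by 84 (y) by 3 mm: 0 closed, centred over the catch point; 0.080 m open, slid along +y. Starts at 0 to 0.006, slides at 2 N, stays where left. On its -y end stands the orange tab to push: 50 (x) by 8 (y) mm, 25 mm high over the box's top. Its -y face is at y = -42 mm + this value from the catch point; fingers behind it slide over the bare top, then the recess.
- box_drawer (a joint): Orange-fronted drawer of the fixed grey steel box, 200 (x) by 260 (y) by 110 mm high; the box's centre is 45 mm in +x and 20 mm in +y from the catch point, and its top reaches 110 mm from that point in -y. 0 shut, front flush, no handle; it moves out along -x by 2.5 mm per mm that the catch sinks, to 0.030 m, and stays there.
- other_cover (a joint): The same cover on the second box, which stands beside the first (either side), also fixed, and differs only in its blue tab and blue drawer front: 0 closed, 0.080 m open. Starts at 0 to 0.006; leave it alone.

How it is judged:
By the outcome, as a careful person would: the job done as asked, in the order asked, and still so for the second after the job is handed in, with the robot touching nothing.
It also fails if it takes over 32 s, if anything falls off the work surface, if the arm or the gripper's body presses on something with over 40 N, if the wrist force passes 120 N, or if a joint passes its speed limit or range.

ROBOT

A 6-joint arm with a two-finger parallel gripper is mounted at the origin on the work surface. World frame = base frame: x ahead of the robot, y to its left, z up, the work surface at z = 0. Lengths are in m, angles in rad, forces in N, time in s.
With the tool pointing down it reaches from about 0.425 to 1.125 m from the base axis. Payload 14.9 kg.
Tool frame: the origin (TCP) lies at the very end of the fingers, on their centre line; the grasp point (between the pads) lies 19 mm behind it; z points along the fingers, y is the direction in which the jaws open and shut (so a half turn about z gives the same grasp; the last joint's range is limited). The gripper opens to 91 mm and grips with 3 to 60 N. Pads are 32 mm wide; open, the fingers measure 118 mm over their backs; the gripper's body (76 mm by 178 mm) begins 60 mm behind the grasp point.
Start: joints at [-1.18, 0.379, 1.734, -0, 1.028, -0.033], TCP at [0.288, -0.638, 0.214] pointing down, gripper open.
Joint ranges: [-2.77, 2.77], [-0.74, 2.19], [0, 2.66], [-1.06, 4.2], [0.31, 2.87], [-3.08, 3.08]. Speed limits (rad/s): [1.89, 1.89, 2.39, 3.14, 3.14, 3.14].

INTERFACE

Orientations are given as a unit quaternion [w, x, y, z].
In Python, from rig import sense, snapshot, camera_params, close_job, boxes_of gives the robot as it stands.
- The arm moves only by the tool send_rows, never from a script. Its argument "rows" is a list of rows, each an object with "linear": the shift along the world's x, y, z in cm, a list of three; "spin": the turn about the world's z in rad. In form: [{"linear": [x, y, z], "spin": spin}, ...]. A call has 1 to 12 rows; each row is the pose to reach, as a shift and turn from the pose measured when the call began; what a row does not reach only later rows make up. A row lasts 1/12 s, in which the tool goes at most 41.7 mm and 7.16 degrees, less where a joint would pass 70% of its speed; a pose out of reach is approached as far as the arm can. A call with a gripper value outside its range is refused whole. "grip" is the opening, from -1 (shut) to 1 (fully open), set as the call begins (left out, the last holds). The fingers move at their own pace and stop on an object; the grip force is fixed at half the most. Time passes only in rows, so rows that repeat a pose let the fingers close. It gives the time, the measured TCP pose, the force and the opening at its end, in the units of the state.
- sense(): the state, without advancing time (a new reading comes with each control period).
- snapshot(name): name is "scene" or "top"; returns the picture (400x640x3 uint8, red, green, blue); there is no depth.
- camera_params(name): a dict with "intrinsics" (3x3 intrinsics, pixels), "D" ([k1, k2, p1, p2, k3] as OpenCV has them; the pictures are not rectified), "world_from_camera" (4x4, takes a point from camera to world coordinates). Camera axes: x right, y down, z forward; pixel columns grow to the right and rows downward; lengths in m; the calibration is good to about 2 mm. A picture is of the moment at which its call begins. camera_params takes no time and is no camera call.
- close_job(): hands the job in, once; it reports no verdict.
Trained networks look in the newest picture that a camera, given by its name, has taken for a name from the list of things; names that differ only in an ending like _2 or _b are one class to them, and where a whole thing is asked for, a point or a joint stands for the part that bears it (a point fixed in the world has none). Each returns a list of dicts, best first, with "confidence" (0 to 1); they miss things now and then, are a little off and sometimes report something else, mostly with a low value. They report only what shows in the picture. A call takes as long as a camera call.
- boxes_of(query, camera): "point" ([x, y, z] in m, in world coordinates, good to about 4 mm: the middle of the surface that is visible of it).
The state is a dict: "clock": time; "joint_pos": joint angles; "joint_velocities": joint speeds; "joint_efforts": joint torques, N m; "position": TCP position; "tool_rot": TCP orientation; "force": force on the tool from outside, world axes, zero at the start; "ft_torque": the same for the moment, N m; "grip_width": finger opening in m.
Only numpy, scipy, OpenCV 4.12 (cv2) and the standard library are available. Lean on these libraries where they do the work, as an engineer would, in place of code of your own. Each camera call takes 0.05 s, during which the arm holds its last target.

## Working session

There is one attempt and no reset: what is moved stays moved. The work goes in short steps, Python scripts to look and compute and a tool call to move; the robot and the scene stay as the last step left them, time stands still between calls to the robot, and variables do not carry over. Pictures are saved under pics/ and viewed, and the job is handed in when it is done.

Besides the shell and the picture viewer there is one more tool, called after ">>>" by a JSON object that holds its "method" and its "body", one argument or row to a line. send_rows: Moves the arm, as the interface text tells. Its arguments: {"type":"object","properties":{"rows":{"type":"array"},"grip":{"type":"number"}},"required":["rows"]}

```bash
mkdir -p pics; ls; python3 - <<'E'
from rig import *
import cv2
for n in("scene","top"):
    im=snapshot(n); cv2.imwrite(f"pics/{n}0.png",im[:,:,::-1])
    p=camera_params(n); print(n,p)
    for q in("box_catch_top","box_cover","box_drawer","other_cover"):
        print(q,[(round(d["confidence"],2),[round(float(v),4) for v in d["point"]]) for d in boxes_of(q,n)])
s=sense(); print({k:s[k] for k in("clock","position","tool_rot","force","grip_width")})
E
```

```text
pics
scene {'intrinsics': array([[401.85545697,   0.        , 318.94536669],
       [  0.        , 401.85545697, 193.57645551],
       [  0.        ,   0.        ,   1.        ]]), 'D': array([-0.09227661,  0.        ,  0.        ,  0.        ,  0.        ]), 'world_from_camera': array([[ 1.61545066e-01,  7.06065230e-01, -6.89474497e-01,
         1.13149855e+00],
       [ 9.86865038e-01, -1.15036293e-01,  1.13419788e-01,
        -1.32009896e-01],
       [ 7.67178689e-04, -6.98740683e-01, -7.15374636e-01,
         7.11577710e-01],
       [ 0.00000000e+00,  0.00000000e+00,  0.00000000e+00,
         1.00000000e+00]])}
box_catch_top []
box_cover [(0.93, [0.53, -0.2061, 0.1143])]
box_drawer [(0.18, [0.5304, -0.2026, 0.112])]
other_cover [(0.82, [0.5651, 0.1693, 0.1123])]
top {'intrinsics': array([[388.71884412,   0.        , 316.19534354],
       [  0.        , 388.71884412, 194.90562919],
       [  0.        ,   0.        ,   1.        ]]), 'D': array([-0.09276242,  0.        ,  0.        ,  0.        ,  0.        ]), 'world_from_camera': array([[-0.01663061, -0.99271662,  0.11931945,  0.46583893],
       [-0.99948835,  0.01324471, -0.02911395, -0.00786945],
       [ 0.02732155, -0.11974259, -0.99242896,  0.94164499],
       [ 0.        ,  0.        ,  0.        ,  1.        ]])}
box_catch_top []
box_cover [(0.97, [0.5311, -0.1999, 0.1185])]
box_drawer []
other_cover [(0.69, [0.5678, 0.1703, 0.1115])]
{'clock': 0.5, 'position': array([ 0.2878594 , -0.63806553,  0.21389202]), 'tool_rot': array([-2.54311527e-05,  9.77627971e-01,  2.10341507e-01, -8.17657983e-06]), 'force': array([-0.41244952, -0.51609732, -0.76825183]), 'grip_width': 0.09133846321885018}
```

View pics/scene0.png

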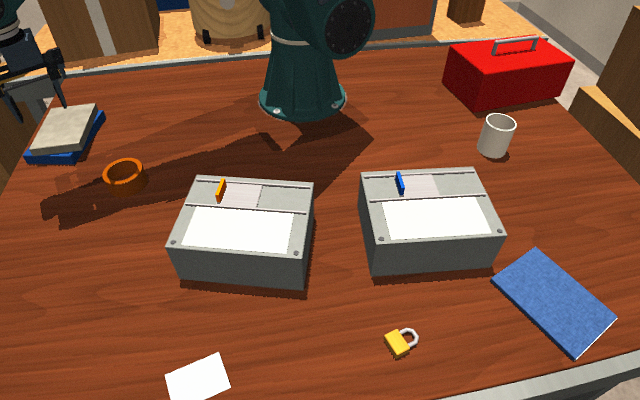

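View pics/top0.png

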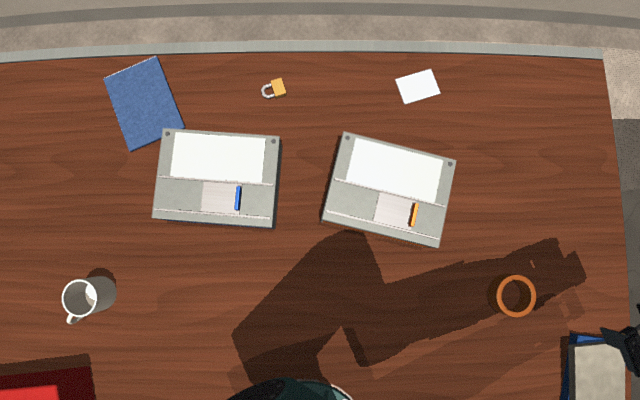

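The orange-tabbed box is around (390,190) in the top view, with its tab at (414,214) on the right (−y) end. The blue-tabbed box is to its left, around (215,180). I'll zoom in for corners.

```bash
python3 - <<'E'
import cv2
a=cv2.imread("pics/top0.png")[120:260,310:470]; cv2.imwrite("pics/topz.png",cv2.resize(a,None,fx=5,fy=4.28571,interpolation=cv2.INTER_CUBIC)) if 0 else cv2.imwrite("pics/topz.png",cv2.resize(a,None,fx=4,fy=4,interpolation=cv2.INTER_CUBIC))
a=cv2.imread("pics/scene0.png")[165:295,155:325]; cv2.imwrite("pics/scenez.png",cv2.resize(a,None,fx=4,fy=4,interpolation=cv2.INTER_CUBIC))
E
```

```text
(no output)
```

View pics/topz.png

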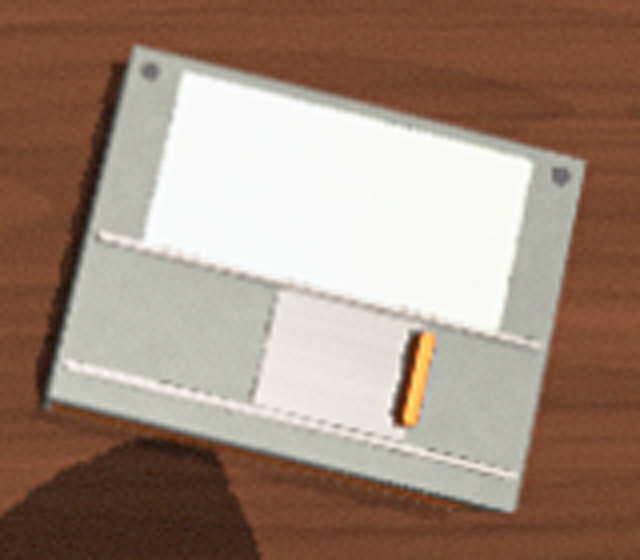

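View pics/scenez.png

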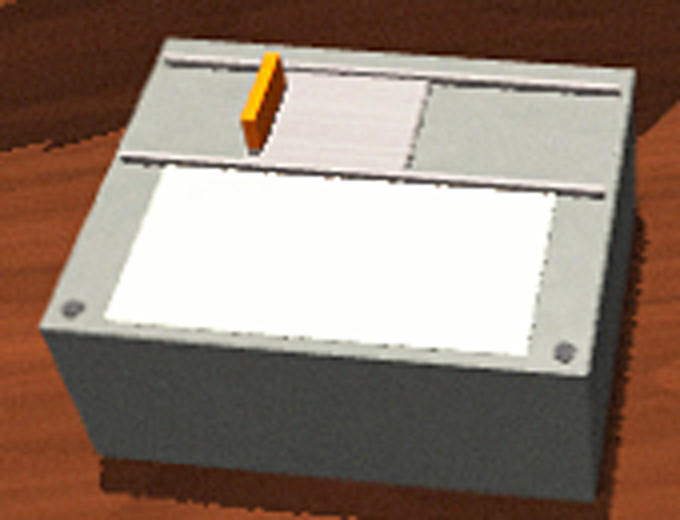

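```bash
cat > h.py <<'E'
import numpy as np, cv2
from rig import camera_params
from scipy.optimize import least_squares
def project(P,cam):
    p=camera_params(cam); T=np.linalg.inv(p["world_from_camera"]); 
    r,_=cv2.Rodrigues(T[:3,:3]); return cv2.projectPoints(np.asarray(P,float),r,T[:3,3],p["intrinsics"],p["D"])[0][:,0]
def loc(q,pts):
    c,s=np.cos(q[2]),np.sin(q[2]); pts=np.asarray(pts,float)
    return np.c_[q[0]+c*pts[:,0]-s*pts[:,1],q[1]+s*pts[:,0]+c*pts[:,1],pts[:,2]]
E
python3 - <<'E'
from h import *
C=[(.145,.15,.11),(.145,-.11,.11),(-.055,-.11,.11),(-.055,.15,.11)]
top=np.array([(137,46),(585,160),(516,511),(46,404)])/4+[310,120]-.375
sc=np.array([(589,376),(40,327),(168,38),(634,70)])/4+[155,165]-.375
for cams in(("top",),("scene",),("top","scene")):
    f=lambda q:np.concatenate([(project(loc(q,C),c)-{"top":top,"scene":sc}[c]).ravel() for c in cams])
    r=least_squares(f,[.53,-.2,-.2]); print(cams,r.x.round(4),np.abs(r.fun).max().round(2))
q=r.x
# tab top corners  at value v
for v in (0,.006):
    print(v,((project(loc(q,[(-.025,-.042+v,.135),(.025,-.042+v,.135),(.025,-.034+v,.135),(-.025,-.034+v,.135),(0,.042+v,.113)]),"top")-[310,120]+.375)*4).round())
E
```

```text
('top',) [ 0.5279 -0.2026 -0.2536] 0.98
('scene',) [ 0.5303 -0.202  -0.2585] 0.21
('top', 'scene') [ 0.5289 -0.2024 -0.2559] 1.6
0 [[419. 426.]
 [439. 334.]
 [424. 330.]
 [405. 422.]
 [267. 346.]]
0.006 [[408. 423.]
 [428. 331.]
 [413. 328.]
 [394. 420.]
 [257. 343.]]
```

Fit: catch point ≈ (0.529, −0.202), yaw ≈ −0.256, and the cover starts at about 2 mm. All of it agrees with the sizes given. Next I'll close the gripper and move over the spot behind the tab.

>>> {"method": "send_rows", "body": {
  "rows": [
    {"linear": [1,1.5,0],"spin": -0.05},
    {"linear": [3,5,0],"spin": -0.11},
    {"linear": [5,8,0],"spin": -0.17},
    {"linear": [7,11.5,0],"spin": -0.23},
    {"linear": [9,15,0],"spin": -0.29},
    {"linear": [11,18,0],"spin": -0.35},
    {"linear": [13,21,0],"spin": -0.41},
    {"linear": [15,24.5,0],"spin": -0.47},
    {"linear": [17,27.5,0],"spin": -0.53},
    {"linear": [19,31,0],"spin": -0.59},
    {"linear": [21,34,0],"spin": -0.64},
    {"linear": [22.2,36.1,0],"spin": -0.68}
  ],
  "grip": -1
}}

```text
clock: 1.5
position: [0.5112, -0.2746, 0.2142]
tool_rot: [-0.0, 0.992, -0.129, 0.0]
force: [0.2, -0.8, -0.5]
grip_width: 0.0143
```

>>> {"method": "send_rows", "body": {
  "rows": [
    {"linear": [0,0,0],"spin": 0},
    {"linear": [0,0,0],"spin": 0}
  ]
}}

```text
clock: 1.67
position: [0.5118, -0.2735, 0.2143]
tool_rot: [0.0, 0.992, -0.127, 0.0]
force: [-0.4, -0.1, -0.4]
grip_width: 0.0013
```

```bash
cat >> h.py <<'E'
Q=np.array([0.5289,-0.2024,-0.2559])
def st():
    from rig import sense
    s=sense(); p=s["position"]; w,x,y,z=s["tool_rot"]; a=2*np.arctan2(y,x)-np.pi/2
    d=p[:2]-Q[:2]; c,sn=np.cos(Q[2]),np.sin(Q[2])
    print("t",round(float(s["clock"]),2),"p",p.round(4),"local",(c*d[0]+sn*d[1]).round(4),(-sn*d[0]+c*d[1]).round(4),"jawdir-boxy",round(float(a-(Q[2]+np.pi/2)+np.pi),3),"F",s["force"].round(1),"w",round(float(s["grip_width"]),4),"tilt",w.round(4),z.round(4))
E
python3 - <<'E'
from h import *; from rig import *
st(); print(sense()["joint_pos"].round(2))
cv2.imwrite("pics/s1.png",snapshot("scene")[100:300,100:360,::-1].repeat(3,0).repeat(3,1))
E
```

```text
t 1.67 p [ 0.5118 -0.2735  0.2143] local 0.0015 -0.0731 jawdir-boxy 0.001 F [-0.4 -0.1 -0.4] w 0.0013 tilt 0.0 0.0004
[-0.53  0.19  1.98  0.    0.97  1.29]
```

View pics/s1.png

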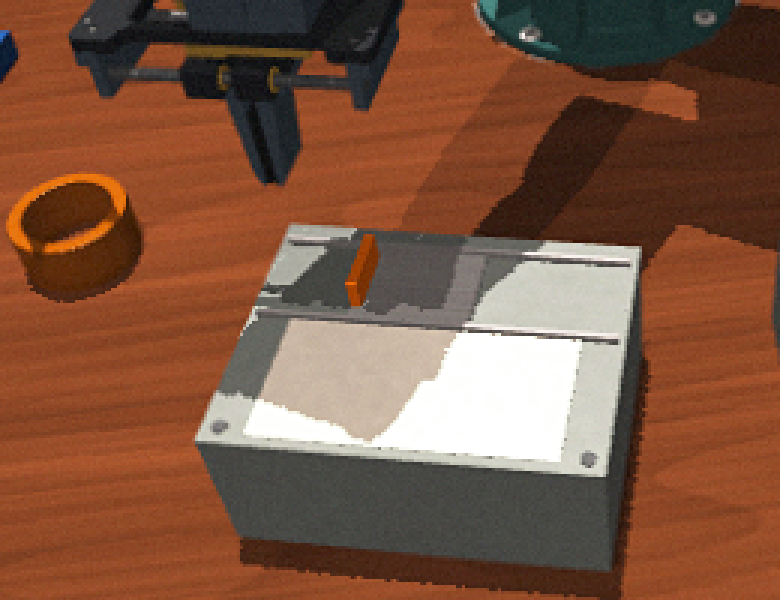

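The picture shows the closed fingers (tip at crop pixel (272,182)) above and behind the tab (360,270), and the box is undisturbed. The fingers have about 19 mm of gap to the tab, so I'll descend to 8 mm above the box top.

>>> {"method": "send_rows", "body": {
  "rows": [
    {"linear": [-0.1,0,-2],"spin": 0},
    {"linear": [-0.2,0,-4],"spin": 0},
    {"linear": [-0.2,0,-6],"spin": 0},
    {"linear": [-0.2,0,-7.5],"spin": 0},
    {"linear": [-0.2,0,-8.5],"spin": 0},
    {"linear": [-0.2,0,-9.2],"spin": 0},
    {"linear": [-0.2,0,-9.6],"spin": 0},
    {"linear": [-0.2,0,-9.6],"spin": 0},
    {"linear": [-0.2,0,-9.6],"spin": 0}
  ]
}}

```text
clock: 2.47
position: [0.5096, -0.2748, 0.1188]
tool_rot: [0.0, 0.992, -0.128, 0.001]
force: [0.1, -0.0, 0.5]
grip_width: 0.0004
```

```bash
python3 - <<'E'
from h import *; from rig import *
st()
cv2.imwrite("pics/s2.png",snapshot("scene")[100:300,100:360,::-1].repeat(3,0).repeat(3,1))
E
```

```text
t 2.47 p [ 0.5096 -0.2748  0.1188] local -0.0004 -0.075 jawdir-boxy -0.0 F [ 0.1 -0.   0.5] w 0.0004 tilt 0.0002 0.0006
```

View pics/s2.png

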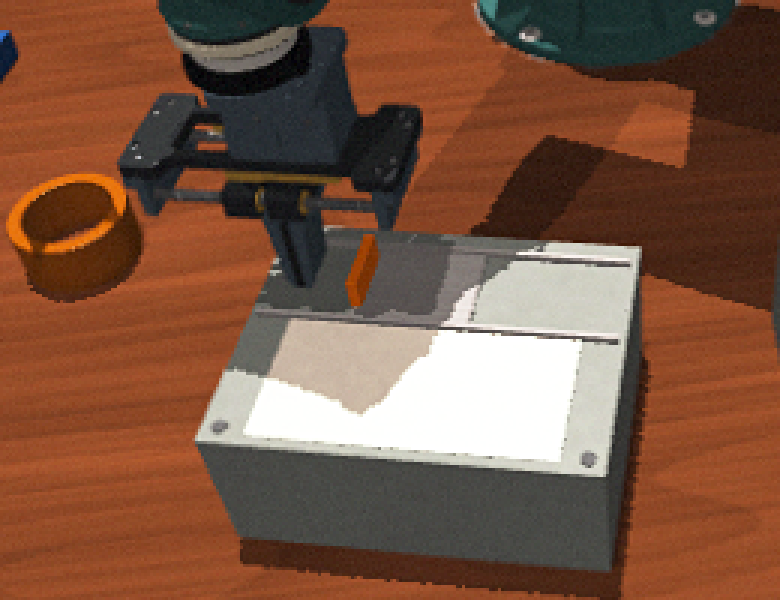

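The fingers are at (300,280) in the crop, squarely behind the tab between the rails. Now I'll push along box +y, with world direction (0.253, 0.967).

>>> {"method": "send_rows", "body": {
  "rows": [
    {"linear": [0.2,0.8,0],"spin": 0},
    {"linear": [0.4,1.5,0],"spin": 0},
    {"linear": [0.55,2.1,0],"spin": 0},
    {"linear": [0.75,2.9,0],"spin": 0},
    {"linear": [0.9,3.5,0],"spin": 0},
    {"linear": [1.1,4.2,0],"spin": 0},
    {"linear": [1.3,5,0],"spin": 0},
    {"linear": [1.5,5.8,0],"spin": 0},
    {"linear": [1.7,6.6,0],"spin": 0},
    {"linear": [1.9,7.3,0],"spin": 0},
    {"linear": [2.1,8,0],"spin": 0},
    {"linear": [2.3,8.7,0],"spin": 0}
  ]
}}

```text
clock: 3.52
position: [0.5327, -0.187, 0.1189]
tool_rot: [0.0, 0.992, -0.128, 0.001]
force: [-2.2, -1.9, 0.9]
grip_width: 0.0003
```

```bash
python3 - <<'E'
from h import *; from rig import *
st()
cv2.imwrite("pics/s3.png",snapshot("scene")[100:300,100:360,::-1].repeat(3,0).repeat(3,1))
E
```

```text
t 3.52 p [ 0.5327 -0.187   0.1189] local -0.0002 0.0159 jawdir-boxy 0.0 F [-2.2 -1.9  0.9] w 0.0003 tilt 0.0002 0.0005
```

View pics/s3.png

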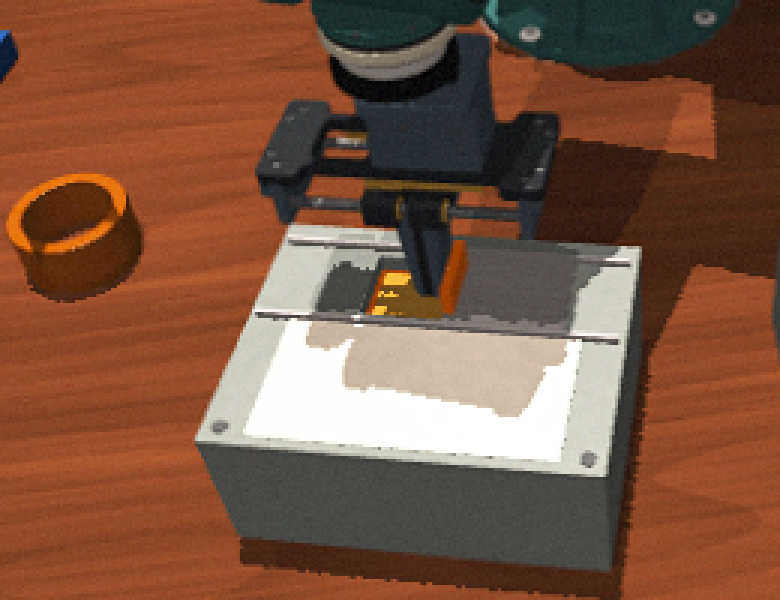

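The cover is sliding and the brass catch shows at about (395,290). The last 9 mm or so goes in small steps until the force rises.

>>> {"method": "send_rows", "body": {
  "rows": [
    {"linear": [0.08,0.3,0],"spin": 0},
    {"linear": [0.15,0.55,0],"spin": 0},
    {"linear": [0.19,0.72,0],"spin": 0},
    {"linear": [0.19,0.72,0],"spin": 0}
  ]
}}

```text
clock: 3.9
position: [0.5348, -0.1788, 0.1188]
tool_rot: [0.0, 0.992, -0.127, 0.0]
force: [0.0, 0.1, 0.9]
grip_width: 0.0007
```

>>> {"method": "send_rows", "body": {
  "rows": [
    {"linear": [0.05,0.15,0],"spin": 0},
    {"linear": [0.05,0.2,0],"spin": 0},
    {"linear": [0.05,0.2,0],"spin": 0}
  ]
}}

```text
clock: 4.15
position: [0.5353, -0.1768, 0.1188]
tool_rot: [0.0, 0.992, -0.128, 0.001]
force: [-0.1, -0.2, 0.1]
grip_width: 0.0006
```

>>> {"method": "send_rows", "body": {
  "rows": [
    {"linear": [0.05,0.1,0],"spin": 0},
    {"linear": [0.05,0.2,0],"spin": 0},
    {"linear": [0.05,0.2,0],"spin": 0}
  ]
}}

```text
clock: 4.4
position: [0.5359, -0.1747, 0.1188]
tool_rot: [0.0, 0.992, -0.128, 0.001]
force: [-0.3, -0.4, -0.3]
grip_width: 0.0005
```

```bash
python3 - <<'E'
from h import *; from rig import *
st()
cv2.imwrite("pics/s4.png",snapshot("scene")[140:240,180:320,::-1].repeat(5,0).repeat(5,1))
print(boxes_of("box_cover","scene"))
E
```

```text
t 4.4 p [ 0.5359 -0.1747  0.1188] local -0.0002 0.0285 jawdir-boxy 0.0 F [-0.3 -0.4 -0.3] w 0.0005 tilt 0.0 0.0006
[{'point': [0.5501, -0.1294, 0.1114], 'confidence': 0.63}]
```

View pics/s4.png

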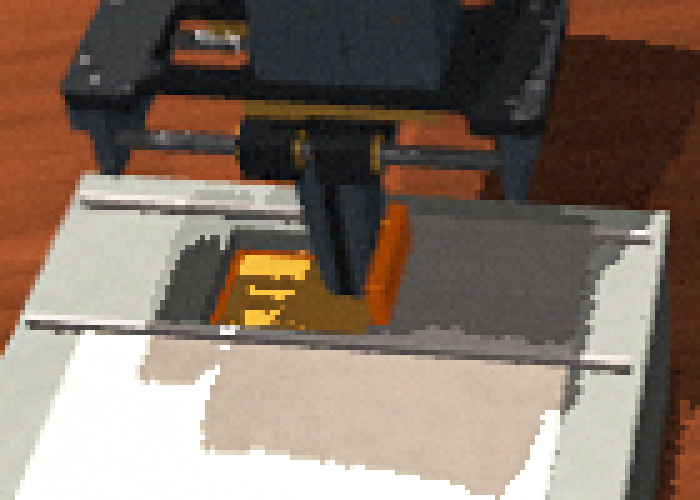

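The tab is right at the finger, and the end stop isn't felt yet. I'll keep going gently.

>>> {"method": "send_rows", "body": {
  "rows": [
    {"linear": [0.05,0.15,0],"spin": 0},
    {"linear": [0.08,0.3,0],"spin": 0},
    {"linear": [0.08,0.3,0],"spin": 0}
  ]
}}

```text
clock: 4.75
position: [0.5364, -0.173, 0.1189]
tool_rot: [0.001, 0.992, -0.127, 0.0]
force: [-4.8, -16.4, -0.3]
grip_width: 0.0005
```

>>> {"method": "send_rows", "body": {
  "rows": [
    {"linear": [0.05,0.15,0],"spin": 0},
    {"linear": [0.08,0.3,0],"spin": 0},
    {"linear": [0.08,0.3,0],"spin": 0}
  ]
}}

```text
clock: 5.0
position: [0.5364, -0.1727, 0.1189]
tool_rot: [0.004, 0.992, -0.126, 0.0]
force: [-10.2, -33.4, -0.3]
grip_width: 0.0005
```

```bash
python3 - <<'E'
from h import *; from rig import *
st()
im=snapshot("scene")
im=im[:,:,::-1].copy()
Z=5
a=im[140:240,180:320].repeat(Z,0).repeat(Z,1)
for P in ([( -.025,.038,.135),(.025,.038,.135),(.025,.046,.135),(-.025,.046,.135)],[(-.028,-.035,.11),(.028,-.035,.11),(.028,.035,.11),(-.028,.035,.11)],[(-.033,.122,.113),(.033,.122,.113)]):
    u=((project(loc(Q,P),"scene")-[180,140]+.5)*Z).round().astype(int)
    cv2.polylines(a,[u],True,(0,255,0),1)
cv2.imwrite("pics/s5.png",a)
E
```

```text
t 5.0 p [ 0.5364 -0.1727  0.1189] local -0.0002 0.0306 jawdir-boxy 0.003 F [-10.2 -33.4  -0.3] w 0.0005 tilt 0.0036 0.0001
```

View pics/s5.png

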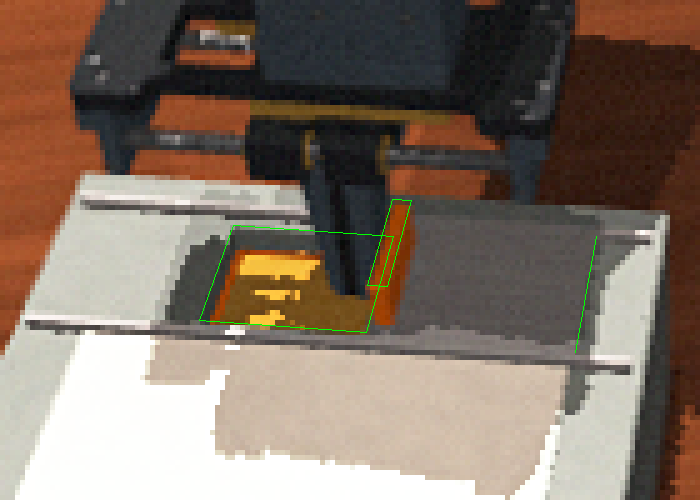

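A firm stop at about 35 N, and the tab sits at the fully-open overlay, with the cover's far edge at (585,290). The recess is uncovered, so I'll back off to the recess centre before pressing.

>>> {"method": "send_rows", "body": {
  "rows": [
    {"linear": [-0.2,-0.7,0],"spin": 0},
    {"linear": [-0.4,-1.5,0],"spin": 0},
    {"linear": [-0.6,-2.3,0],"spin": 0},
    {"linear": [-0.8,-2.95,0],"spin": 0},
    {"linear": [-0.8,-2.95,0],"spin": 0},
    {"linear": [-0.8,-2.95,0],"spin": 0}
  ]
}}

```text
clock: 5.55
position: [0.5283, -0.2024, 0.1189]
tool_rot: [0.003, 0.992, -0.127, 0.0]
force: [0.3, -0.1, -0.6]
grip_width: 0.0004
```

```bash
python3 - <<'E'
from h import *; from rig import *
st()
im=snapshot("scene")[:,:,::-1]
cv2.imwrite("pics/s6.png",im[140:240,180:320].repeat(5,0).repeat(5,1))
E
```

```text
t 5.55 p [ 0.5283 -0.2024  0.1189] local -0.0005 -0.0001 jawdir-boxy 0.002 F [ 0.3 -0.1 -0.6] w 0.0004 tilt 0.0034 0.0001
```

View pics/s6.png

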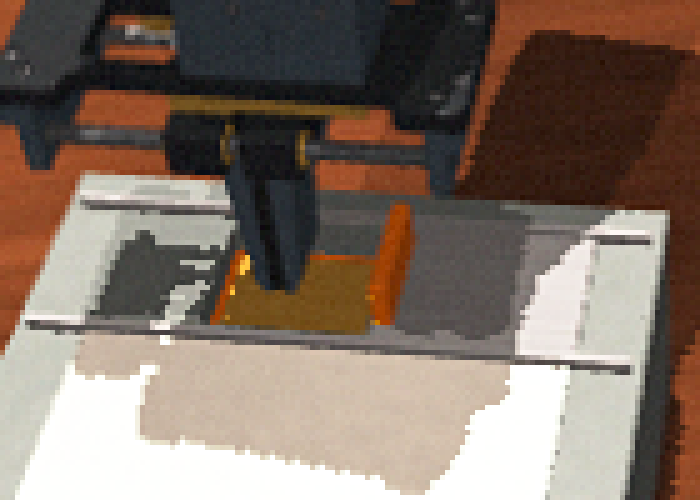

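The tab stays at (390,265), the recess is fully uncovered, and the fingers are over it. Press down now.

>>> {"method": "send_rows", "body": {
  "rows": [
    {"linear": [0,0,-0.6],"spin": 0},
    {"linear": [0,0,-1.2],"spin": 0},
    {"linear": [0,0,-1.7],"spin": 0},
    {"linear": [0,0,-2.1],"spin": 0},
    {"linear": [0,0,-2.4],"spin": 0},
    {"linear": [0,0,-2.7],"spin": 0},
    {"linear": [0,0,-3.0],"spin": 0},
    {"linear": [0,0,-3.2],"spin": 0},
    {"linear": [0,0,-3.2],"spin": 0}
  ]
}}

```text
clock: 6.35
position: [0.5284, -0.2021, 0.0865]
tool_rot: [0.003, 0.992, -0.126, 0.0]
force: [0.1, 0.0, 0.9]
grip_width: 0.0006
```

>>> {"method": "send_rows", "body": {
  "rows": [
    {"linear": [0,0,-0.15],"spin": 0},
    {"linear": [0,0,-0.25],"spin": 0},
    {"linear": [0,0,-0.25],"spin": 0}
  ]
}}

```text
clock: 6.6
position: [0.5286, -0.2024, 0.0861]
tool_rot: [0.003, 0.992, -0.126, -0.0]
force: [-16.6, 4.3, 42.4]
grip_width: 0.0004
```

Bottomed out at z = 86 mm, exactly as expected. Now lift clear and retreat.

>>> {"method": "send_rows", "body": {
  "rows": [
    {"linear": [0,0,0.6],"spin": 0},
    {"linear": [0,0,1.5],"spin": 0},
    {"linear": [0,0,3],"spin": 0},
    {"linear": [0,0,5],"spin": 0},
    {"linear": [0,0,7.5],"spin": 0},
    {"linear": [0,0,10],"spin": 0},
    {"linear": [0,0,12.5],"spin": 0},
    {"linear": [0,-3,14],"spin": 0},
    {"linear": [0,-6,15],"spin": 0},
    {"linear": [0,-9,15],"spin": 0},
    {"linear": [0,-12,15],"spin": 0},
    {"linear": [0,-15,15],"spin": 0}
  ]
}}

```text
clock: 7.6
position: [0.5286, -0.3539, 0.2368]
tool_rot: [0.004, 0.992, -0.126, 0.0]
force: [0.1, 0.6, -0.4]
grip_width: 0.0002
```

>>> {"method": "send_rows", "body": {
  "rows": [
    {"linear": [-2,-4,0],"spin": 0},
    {"linear": [-4,-8,0],"spin": 0},
    {"linear": [-6,-12,0],"spin": 0},
    {"linear": [-8,-15,0],"spin": 0},
    {"linear": [-8,-15,0],"spin": 0},
    {"linear": [-8,-15,0],"spin": 0}
  ]
}}

```text
clock: 8.1
position: [0.4472, -0.5058, 0.2369]
tool_rot: [0.004, 0.992, -0.128, 0.0]
force: [0.6, 0.7, -0.4]
grip_width: 0.0006
```

```bash
python3 - <<'E'
from h import *; from rig import *
st()
for n,(r0,r1,c0,c1) in {"scene":(150,300,150,350),"top":(110,270,140,460)}.items():
    im=snapshot(n)[:,:,::-1]
    Z=4 if n=="scene" else 2.5
    a=cv2.resize(im[r0:r1,c0:c1],None,fx=Z,fy=Z)
    for P in ([( -.025,.038,.135),(.025,.038,.135),(.025,.046,.135),(-.025,.046,.135)],[(-.055,-.11,.11),(-.085,-.11,.1),(-.085,.15,.1),(-.055,.15,.11)]):
        u=((project(loc(Q,P),n)-[c0,r0]+.5)*Z).round().astype(int)
        cv2.polylines(a,[u],True,(0,255,0),1)
    cv2.imwrite(f"pics/{n}7.png",a)
    for q in("box_catch_top","box_cover","box_drawer","other_cover"):
        print(n,q,[(round(d["confidence"],2),np.round(d["point"],4)) for d in boxes_of(q,n)])
print(loc(Q,[(0,0,.086),(0,.08,.113),(-.085,.02,.05)]))
E
```

```text
t 8.1 p [ 0.4472 -0.5058  0.2369] local -0.0023 -0.3142 jawdir-boxy -0.001 F [ 0.6  0.7 -0.4] w 0.0006 tilt 0.0039 0.0004
scene box_catch_top [(0.65, array([ 0.5191, -0.2003,  0.0824]))]
scene box_cover [(0.61, array([ 0.5498, -0.125 ,  0.1143]))]
scene box_drawer [(0.48, array([ 0.442 , -0.2145,  0.0262]))]
scene other_cover [(0.66, array([0.5665, 0.1734, 0.1115]))]
top box_catch_top [(0.76, array([ 0.5264, -0.1997,  0.0868]))]
top box_cover [(0.66, array([ 0.5529, -0.1206,  0.1183])), (0.49, array([ 0.4694, -0.1772,  0.0111]))]
top box_drawer [(0.89, array([ 0.4706, -0.1784,  0.0116]))]
top other_cover [(0.83, array([0.5651, 0.1721, 0.1101]))]
[[ 0.5289     -0.2024      0.086     ]
 [ 0.5491493  -0.12500513  0.113     ]
 [ 0.45173027 -0.16153641  0.05      ]]
```

View pics/scene7.png

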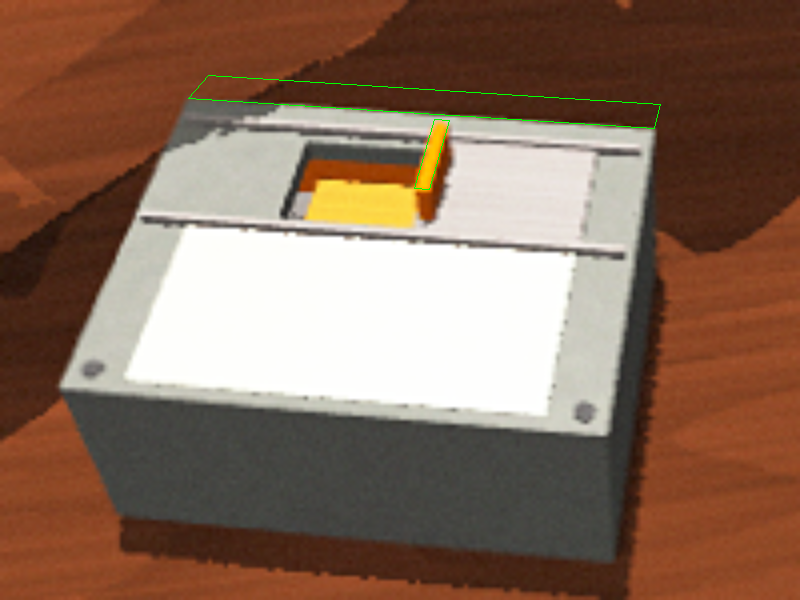

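View pics/top7.png

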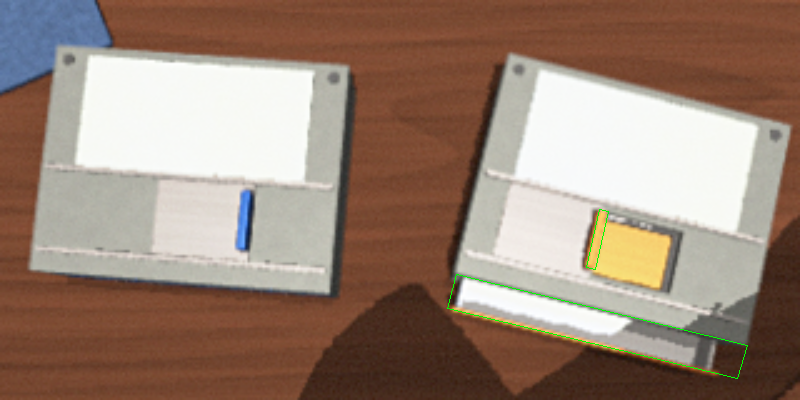

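Both views agree:
- **Cover:** the orange tab sits on the 80 mm overlay, at (597,240) in the top view.
- **Catch:** it sits sunk in the recess, at (640,255).
- **Drawer:** its front edge lies on the 30 mm overlay.
- **Blue cover:** it hasn't moved.

The arm is clear of everything, so I'll hand the job in.

```bash
python3 -c "
from rig import *; print(close_job())"
```

```text
the job is handed in; nothing more can be done
None
```

The orange cover is fully open, the brass catch is pressed all the way down, and the orange drawer is out. I handed the job in at about 8.3 s of the 32 s allowed; no verdict was reported.

- **Cover:** I pushed the orange tab with closed fingers until it hit its end stop, at about 35 N. The tab then sat on the 80 mm mark in both camera views.
- **Catch and drawer:** I then pressed the catch until it bottomed at z = 86.1 mm, where 86 mm was expected, peaking at about 45 N on the fingertips. The network placed the catch at about 87 mm from the top camera, and at about 82 mm with lower confidence from the scene camera. In the top view the drawer front lined up with the 30 mm mark.
- **Blue box:** its cover was never touched, and the detections before and after agree within the network's 4 mm error.
- **Odd readings:** the force dropped to about 0 N just before the cover reached its stop, where about 2 N of sliding force was expected. The stop also came with the fingertips about 6 mm further along than the given finger size implied. I put this down to tapered fingertips, and the pictures confirmed the cover was fully open. The drawer network found the front but placed it poorly, so I relied on the overlay for the drawer.

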